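Pry the retaining ring off a wooden wheel's axle

ROBOT

A 6-joint arm with a two-finger parallel gripper is mounted at the origin on the work surface. World frame = base frame: x ahead of the robot, y to its left, z up, the work surface at z = 0. Lengths are in m, angles in rad, forces in N, time in s.
With the tool pointing down it reaches from about 0.4 to 0.925 m from the base axis. Payload 12.5 kg.
Tool frame: the origin (TCP) lies midway between the tips of the shut fingers; the grasp point (between the pads) lies 19 mm behind it; z points along the fingers, y is the line along which they close (so a half turn about z gives the same grasp; the last joint's range is limited). The gripper opens to 95 mm and grips with 3 to 60 N. Pads are 20 mm wide; open, the fingers measure 119 mm over their backs; the gripper's body (75 mm by 180 mm) begins 59 mm behind the grasp point.
Start: joints at [0.997, 0.491, 1.559, -0, 1.092, -0.106], TCP at [0.282, 0.558, 0.215] pointing down, gripper open.
Joint ranges: [-3.1, 3.1], [-0.84, 2.19], [0.05, 2.79], [-1.13, 4.28], [0.06, 2.93], [-2.69, 2.69]. Speed limits (rad/s): [2.22, 2.22, 2.79, 3.14, 3.14, 3.14].

INTERFACE

Orientations are given as a rotation vector (axis times angle).
In Python, from cell import ctrl gives the robot as it stands.
- The arm moves only by the shell command python3 -m pendant 'ROWS' [OPENING]. ROWS is JSON, one flat list of numbers, 6 for each row, row after row: the shift along the world's x, y, z in mm, then the turn, a rotation vector about the world's x, y, z in rad. A call has 1 to 20 rows; each row shifts and turns the commanded pose from where the row before left it; what a row does not reach is not made up. A row lasts 1/10 s, in which the tool goes at most 50 mm and 8.59 degrees, less where a joint would pass 70% of its speed; a pose out of reach is approached as far as the arm can. A call with a gripper value outside its range is refused whole. OPENING is the finger opening in mm, from 0 to 95.1, set as the call begins (- or left out, the last holds). The fingers move at their own pace and stop on an object; the grip force is fixed at half the most. Time passes only in rows, so rows that do not move let the fingers close. It gives the time, the measured TCP pose, the force, the opening and the grip force at its end, in the units of the state.
- ctrl.read_state(): the state, without advancing time (a new reading comes with each control period).
- ctrl.get_image(name): name is "side" or "top" or "wrist"; returns (picture, depth): 384x512x3 uint8, red, green, blue; 384x512 float32, m along the optical axis (not along the pixel's ray), 0 where there is no reading.
- ctrl.camera_model(name): a dict with "vfov" (degrees; the focal length in pixels is half the picture's height over the tangent of half this angle, whatever the lens; pixels are square), "cx", "cy" (the principal point, pixels), "rvec" (rotation vector, rad) and "tvec" (3), from world to camera coordinates, as OpenCV has them. Camera axes: x right, y down, z forward; pixel columns grow to the right and rows downward; lengths in m; the calibration is good to about 2 mm. The wrist camera is an equidistant fisheye: a pixel r from the principal point sees the ray r / f radians off the axis. A picture is of the moment at which its call begins: read the wrist's pose just before it. camera_model takes no time and is no camera call; for the wrist camera it gives the pose at the moment of the call.
- ctrl.sign_off(): hands the job in; it is judged then, once.
The state is a dict: "t": time; "joint_positions": joint angles; "dq": joint speeds; "joint_efforts": joint torques, N m; "tcp_pos": TCP position; "orientation": TCP orientation; "ft_force": force on the tool from outside, world axes, zero at the start; "torque": the same for the moment, N m; "opening": finger opening in m; "gripper_force": force on a finger pad.
Only numpy, scipy, OpenCV 4.12 (cv2) and the standard library are available. Lean on these libraries where they do the work, as an engineer would, in place of code of your own. Each camera call takes 0.05 s, during which the arm holds its last target. There are 200 camera calls.

TASK

Swing the folding prop leg of the wheel stand out to its stop. Then take the hooked pick, hook it into the eye of the sprung retaining ring and pull the ring out of its groove on the axle with the pick, not with the fingers. Lay the pick back across its rest as it was and put the ring in the open tin, which is to stay upright, without disturbing the spare wheel, the potted plant and the jar.

Things in the scene. Friction and masses are not known exactly. Their poses are not given: they have to be found in the camera images.
- stand: Plywood wheel stand, fixed; 170 x 170 mm base; origin on the work surface under point axle, z up, x to its high side (roughly away from the robot). A board (lower edge at x = -80 mm, 30 to 60 mm up) and on it a wooden disc wheel (140 mm across, 22 mm thick, two half discs) are tilted about y: the wheel's face rises 24 degrees towards +x; the axle, square to it, leans 24 degrees towards -x.
- axle (a point): Point on the axle's centre line in the plane of the wheel's upper face, 110 mm above the work surface; axes as those of the stand (upright). From the face outward along the tilted axle: groove 20 mm in diameter for 8 mm, then the axle's head, 26 mm in diameter, for 14 mm.
- leg (a joint): Angle of the stand's prop leg: 0 folded (pointing along the stand's -x, its end 60 mm in front of the base), 1.35 rad at its stop (swung out sideways to the stand's -y). Grows counter-clockwise seen from above. It turns level about an upright pin with a friction of 0.12 N m and stays where it is left.
- leg_hinge (a point): Hinge pin of the prop leg, at the stand's right-hand (-y) side, 37 mm above the work surface; axes as those of the stand.
- leg_end (a point): Point in the middle of the leg's thickness, 80 mm from the hinge pin and 37 mm above the work surface. The leg is an upright wooden board 18 mm thick, its lower edge at 13 mm and its upper at 63 mm, and reaches 100 mm from the pin; it is pushed out on its inner face (the stand's +y side when folded).
- ring_center (a point): Sprung retaining ring, dark steel, 5 mm thick, 51 x 32 mm, lying on the wheel's face in the axle's groove. Point: centre of its round opening, half-way through its thickness. Axes: z outward along the axle, x from the eye to the open mouth; at the start x is straight up the slope, the eye downhill. Two sprung arms clasp the groove; pulled by the eye along -x (8 to 14 N) it is free 20 mm off the axle.
- ring_eye (a point): Centre of the ring's pull eye, at x = -27 mm from ring_center, same axes: a window 20 mm long (x) by 14 mm wide, framed by bars 4 mm wide and 5 mm thick; 22 mm wide outside (a good place to grip it), the end bar's outer edge at x = -41 mm from ring_center. Left on the sloping wheel the freed ring stays there by friction.
- pick_grip (a point): Grip point of the hooked pick, mid-height in its square dark wood handle (18 x 18 mm, from -65 to +50 mm along x). Axes: x towards the hook, z up as it lies on its rest. A 6 mm steel shank goes on to x = 85 mm, where the 6 mm round hook is turned square down (-z), its tip 31 mm below the handle's centre line. Mass 70 g.
- rest_seat (a point): Where the pick's grip point lies on its fixed wooden rest, 49 mm above the work surface; x along the rest. Two cross supports, their tops at 40 mm, stand at x = -42 and +42 mm (12 mm thick), each with cheeks 34 mm apart and 10 mm high; base plate 8 mm thick, 120 x 60 mm.
- tin: Open steel tin, loose, 96 mm across and 48 mm high, wall 3 mm; origin at the centre of its underside, z up; inner floor 4 mm up.
- spare_wheel: Spare wooden disc wheel lying flat, 110 mm across, 22 mm thick; origin at the centre of its underside. Leave alone.
- plant_pot: Small green pot with a plant, 96 mm across, about 150 mm high with its leaves; origin at the centre of its underside. Leave alone.
- glue_jar: White jar, 56 mm across, 70 mm high; origin at the centre of its underside. Leave alone.
Mind the look-alikes: they are no part of the job. Of the things that look like the part that bears pick_grip, the middle-sized one is meant.

How it is judged:
By the outcome, as a careful person would: the job done as asked, in the order asked, and still so for the second after the job is handed in, with the robot touching nothing.
It also fails if it takes over 69 s, if anything falls off the work surface, if the arm or the gripper's body presses on something with over 40 N, if the wrist force passes 120 N, or if a joint passes its speed limit or range.

## Working session

There is one attempt and no reset: what is moved stays moved. The work goes in short steps, Python scripts to look and compute and a shell command to move; the robot and the scene stay as the last step left them, time stands still between calls to the robot, and variables do not carry over. Pictures are saved under pics/ and viewed, at most 10 in all, crops included, and the job is handed in when it is done.

```bash
ls; mkdir -p pics; cat > h.py <<'E'
import numpy as np, cv2, pickle
from scipy.spatial.transform import Rotation as R
from cell import ctrl
def K(m,h=384): return h/2/np.tan(np.radians(m["vfov"]/2))
def snap(n):
    m=ctrl.camera_model(n); im,d=ctrl.get_image(n)
    pickle.dump((m,im,d),open(f"pics/{n}.pkl","wb")); return m,im,d
def load(n): return pickle.load(open(f"pics/{n}.pkl","rb"))
def rays(m,px):
    px=np.atleast_2d(np.array(px,float)); f=K(m)
    v=np.c_[(px-[m["cx"],m["cy"]])/f,np.ones(len(px))]
    Rm=R.from_rotvec(m["rvec"]).as_matrix(); t=np.array(m["tvec"])
    return -Rm.T@t, v@Rm
def plane(m,px,z):
    o,d=rays(m,px); return o+d*((z-o[2])/d[:,2])[:,None]
def cloud(m,dep):
    v,u=np.mgrid[:dep.shape[0],:dep.shape[1]]
    o,d=rays(m,np.c_[u.ravel(),v.ravel()]); return (o+d*dep.reshape(-1,1)).reshape(*dep.shape,3)
def proj(m,P):
    c=R.from_rotvec(m["rvec"]).apply(np.atleast_2d(P))+np.array(m["tvec"]); f=K(m)
    return c[:,:2]/c[:,2:]*f+[m["cx"],m["cy"]]
E
python3 - <<'E'
from h import *
for n in("top","side"):
    m,im,d=snap(n); print(n,m,(d==0).mean())
    cv2.imwrite(f"pics/{n}0.png",cv2.resize(im[:,:,::-1],(800,600),interpolation=cv2.INTER_CUBIC))
print(ctrl.read_state())
E
```

```text
pics
top {'vfov': 51.62974560250267, 'cx': 257.1745389699043, 'cy': 188.2735279159589, 'rvec': array([ 2.14485508, -2.12275003,  0.19793818]), 'tvec': array([0.02878982, 0.60411953, 1.28783163])} 0.004277547200520833
side {'vfov': 49.1756369914406, 'cx': 257.4706366456256, 'cy': 188.34639761521206, 'rvec': array([ 0.41317299, -2.8370557 ,  1.01743109]), 'tvec': array([0.5795234 , 0.17198771, 1.12482959])} 0.003936767578125
{'t': 0.1, 'joint_positions': array([ 9.97409670e-01,  4.91524957e-01,  1.55939375e+00,  1.14853226e-05,
        1.09171952e+00, -1.05597434e-01]), 'dq': array([ 0.00087341, -0.00198653, -0.00099045, -0.00139683,  0.00103981,
        0.00078951]), 'joint_efforts': array([ 2.00148454e-03, -6.13619614e+01, -2.58610082e+01,  6.93137851e-02,
        4.70723142e-02,  1.19116714e-05]), 'tcp_pos': array([0.28167605, 0.55767933, 0.21410243]), 'orientation': array([-7.28045219e-01, -3.05570029e+00,  1.54313484e-03]), 'ft_force': array([-0.59456459, -0.8800881 , -0.44866132]), 'torque': array([ 0.05902128, -0.00141407,  0.033457  ]), 'gripper_force': 0.0, 'opening': 0.09509627822341726}
```

View pics/top0.png

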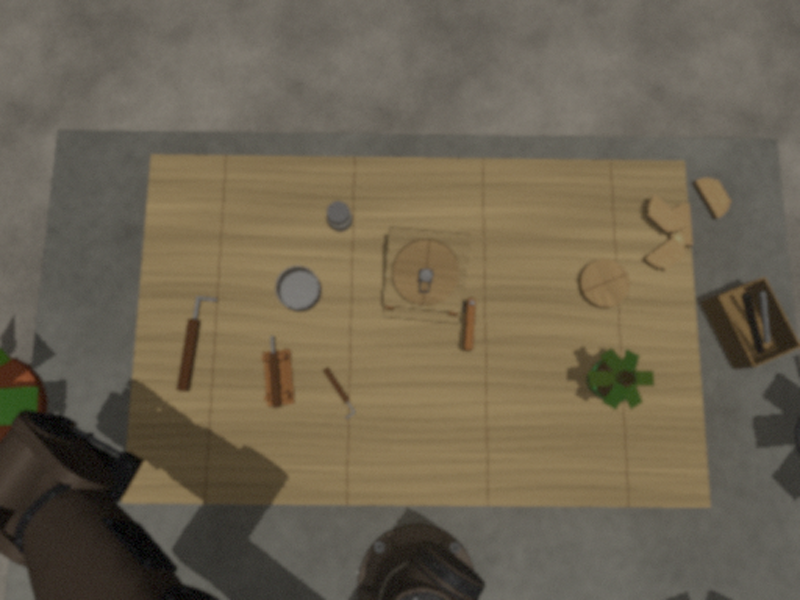

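View pics/side0.png

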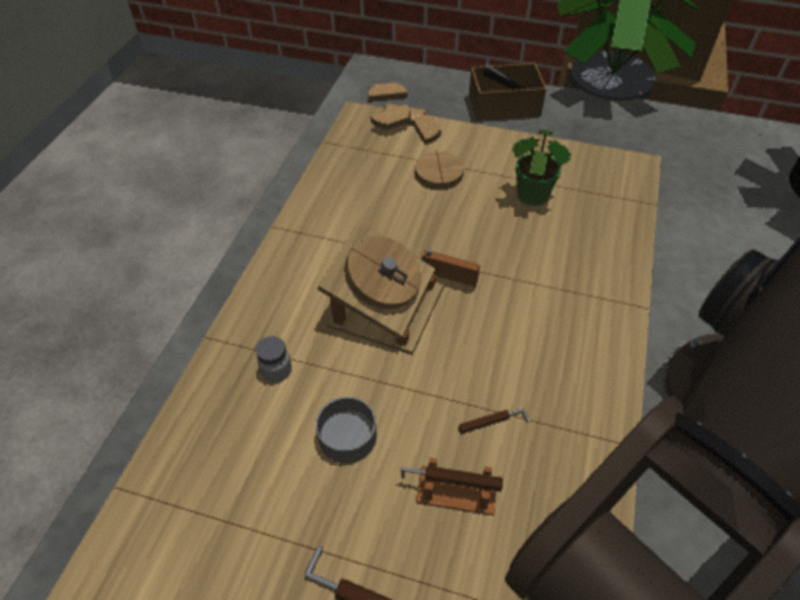

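The top view (800x600) shows three picks. The large one lies on the table at (188,350), the middle-sized one on its rest at (277,378), and the small one at (338,387). There are also dark tools in the bin at (757,320). The one on the rest is the middle-sized one, so it's my choice. The stand is at (425,275) with its ring eye at (425,287), the leg is at (469,325), the tin at (298,289) and the jar at (340,215). The side view agrees: rest at (458,485), tin at (346,430), leg at (452,268).

```bash
cat > m1.py <<'E'
from h import *
s=512/800
def rect(P,name):
    (c,wh,a)=cv2.minAreaRect((P[:,:2]*1000).astype(np.float32)); print(name,len(P),'c',np.round(c,1),'wh',np.round(wh,1),'a',round(a,1),'z med/95%',np.round(np.percentile(P[:,2]*1000,[5,50,95]),1))
for n in("top","side"):
    m,im,d=load(n); C=cloud(m,d); hsv=cv2.cvtColor(im,cv2.COLOR_RGB2HSV).astype(int)
    tab=C[(np.abs(C[...,2])<.02)]; print(n,'table z',np.median(tab[:,2])*1000, 'cam',rays(m,[0,0])[0])
    def box(x0,x1,y0,y1,z0,z1): return (C[...,0]>x0)&(C[...,0]<x1)&(C[...,1]>y0)&(C[...,1]<y1)&(C[...,2]>z0)&(C[...,2]<z1)
    for name,(u,v) in dict(pickhandle=(277,385),rest=(290,378),leg=(469,330),axle=(426,274),tin=(298,289),jar=(340,215),table=(400,400)).items() if n=="top" else dict(pickhandle=(465,478),rest=(440,503),leg=(452,268),axle=(390,265),tin=(346,430),table=(300,450)).items():
        u,v=int(u*s),int(v*s); print(name,u,v,'rgb',im[v,u],'hsv',hsv[v,u],'P',np.round(C[v,u]*1000))
E
python3 m1.py
```

```text
top table z 0.31898179344791444 cam [0.36947642 0.04642328 1.37318302]
pickhandle 177 246 rgb [69 45 26] hsv [ 13 159  69] P [408. 296.  57.]
rest 185 241 rgb [121  85  53] hsv [ 14 143 121] P [427. 279.   9.]
leg 300 211 rgb [131  91  54] hsv [ 14 150 131] P [ 527. -107.   66.]
axle 272 175 rgb [112 110 105] hsv [ 21  16 112] P [634. -11. 130.]
tin 190 184 rgb [121 120 115] hsv [ 25  13 121] P [625. 270.   4.]
jar 217 137 rgb [97 94 91] hsv [15 16 97] P [777. 174.  70.]
table 256 256 rgb [149 129  92] hsv [ 19  98 149] P [379.  36.  -1.]
side table z -0.3218678573425615 cam [0.38702371 0.72315962 0.97873467]
pickhandle 297 305 rgb [67 45 28] hsv [ 13 148  67] P [418. 304.  55.]
rest 281 321 rgb [137  87  54] hsv [ 12 154 137] P [447. 334.   9.]
leg 289 171 rgb [48 35 21] hsv [ 16 143  48] P [ 537. -101.   48.]
axle 249 169 rgb [105 106 108] hsv [110   7 108] P [631.  -7. 127.]
tin 221 275 rgb [120 119 122] hsv [130   6 122] P [626. 257.   3.]
table 192 288 rgb [156 135  96] hsv [ 20  98 156] P [685. 311.   0.]
```

```bash
cat >> m1.py <<'E'
    sat=hsv[...,1]; V=hsv[...,2]
    rect(C[box(.33,.5,.25,.37,.044,.075)&(V<100)],'pickhandle z>44')
    rect(C[box(.33,.56,.22,.40,.005,.036)&(sat>110)],'rest base')
    rect(C[box(.45,.62,-.14,-.07,.05,.075)],'leg top')
    for z0,z1 in((.118,.14),): rect(C[box(.55,.70,-.08,.06,z0,z1)&(sat<60)],'axle head')
    rect(C[box(.5,.75,-.12,.10,.004,.03)],'stand low')
    T=C[box(.55,.72,.19,.36,.03,.06)]; rect(T,'tin'); print(cv2.minEnclosingCircle((T[:,:2]*1000).astype(np.float32)))
    rect(C[box(.45,.56,.22,.36,.02,.07)&(sat<60)],'shank')
    # board/wheel edge normals
    W=C[box(.54,.72,-.09,.07,.05,.2)&(sat>70)]; 
    A=np.c_[W[:,:2],np.ones(len(W))]
    k=np.ones(len(W),bool)
    for _ in range(15):
        p=np.linalg.lstsq(A[k],W[k,2],rcond=None)[0]; r=np.abs(A@p-W[:,2]); k=r<max(.004,np.median(r[k])*1.5) 
    print('wheel plane',p,k.sum(),'tilt',np.degrees(np.arctan(np.hypot(*p[:2]))),'yaw',np.degrees(np.arctan2(p[1],p[0])))
    rect(W[k],'wheelface')
E
python3 m1.py | grep -v rgb
```

```text
top table z 0.31898179344791444 cam [0.36947642 0.04642328 1.37318302]
pickhandle z>44 214 c [422.5 294.1] wh [118.5  33.5] a 6.6 z med/95% [49.7 56.9 61.5]
rest base 303 c [424.9 302.3] wh [119.7  60.9] a 7.0 z med/95% [ 5.5  8.3 15.7]
leg top 295 c [552.2 -98.3] wh [135.7  50.8] a 2.2 z med/95% [53.1 62.5 70.9]
axle head 55 c [633.4 -12.9] wh [25.5 22.6] a 0.4 z med/95% [123.8 130.1 134.4]
stand low 522 c [624.4 -10.7] wh [246.1 218.9] a 0.7 z med/95% [ 4.2 10.1 16.8]
tin 144 c [618.2 262.4] wh [95.2 93.1] a 46.2 z med/95% [30.9 44.4 51.3]
((618.5323486328125, 263.2281494140625), 48.465904235839844)
shank 14 c [492.3 310.6] wh [30.3  3.8] a 9.2 z med/95% [49.6 52.3 54.8]
wheel plane [ 0.43880031 -0.03769534 -0.17098719] 1111 tilt 23.769482095500855 yaw -4.909965568311611
wheelface 1111 c [639.3 -14. ] wh [125.4 133.6] a 0.6 z med/95% [ 86.7 112.  133.4]
side table z -0.3218678573425615 cam [0.38702371 0.72315962 0.97873467]
pickhandle z>44 479 c [422.1 308.8] wh [121.3  42.9] a 7.0 z med/95% [46.4 56.1 59.4]
rest base 606 c [426.1 309. ] wh [119.6  59.1] a 4.3 z med/95% [ 5.3  7.6 20.9]
leg top 308 c [547.7 -93.5] wh [ 49.2 121.2] a 86.7 z med/95% [51.7 60.  65. ]
axle head 74 c [632.1  -8.7] wh [31.3 22. ] a 74.1 z med/95% [121.1 128.4 133. ]
stand low 1060 c [622.3  -5.2] wh [209.4 231.2] a 86.0 z med/95% [ 6.1 11.2 24.4]
tin 372 c [619.9 266.7] wh [94.7 95.3] a 78.4 z med/95% [31.2 42.8 49.2]
((620.5302734375, 267.0574951171875), 48.93942642211914)
shank 37 c [493.7 313.6] wh [35.9  6.6] a 6.8 z med/95% [48.  50.6 53.7]
wheel plane [ 0.44207294 -0.03916469 -0.17434653] 1398 tilt 23.93185963915129 yaw -5.062803364170624
wheelface 1398 c [641.  -10.9] wh [139.9 126.9] a 79.5 z med/95% [ 85.9 110.6 133. ]
```

```bash
python3 - <<'E'
from h import *
m,im,d=load("top"); a=im[130:220,225:315,::-1]; b=im[215:275,150:240,::-1]
m2,s,_=load("side"); c=s[270:345,230:340,::-1]
f=lambda i:cv2.resize(i,(400,300),interpolation=cv2.INTER_CUBIC)
cv2.imwrite("pics/crop1.png",np.vstack([np.hstack([f(a),f(b)]),np.hstack([f(c),f(s[145:225,195:315,::-1])])]))
E
```

```text
(no output)
```

View pics/crop1.png

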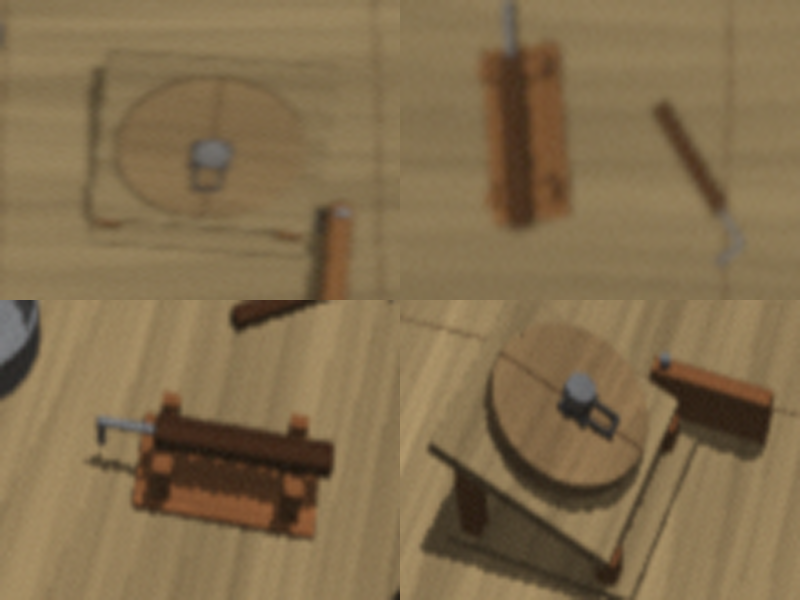

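The crops confirm the choice: the middle-sized pick is on its rest, hook pointing away and down. The ring eye is downhill of the axle head, with the leg folded to the right.

```bash
python3 - <<'E'
from h import *
s=ctrl.read_state(); Rm=R.from_rotvec(s["orientation"]).as_matrix(); print(Rm.round(3))
m=ctrl.camera_model("wrist"); print({k:np.round(v,3) for k,v in m.items()})
Rc=R.from_rotvec(m["rvec"]).as_matrix(); print('cam pos',-Rc.T@m["tvec"],'axis',Rc[2])
print('cam in tool',Rm.T@((-Rc.T@m["tvec"])-s["tcp_pos"]), Rm.T@Rc[2])
E
```

```text
[[-0.893  0.451 -0.001]
 [ 0.451  0.893 -0.001]
 [ 0.    -0.001 -1.   ]]
{'vfov': np.float64(65.706), 'cx': np.float64(259.661), 'cy': np.float64(193.69), 'rvec': array([-2.49 , -1.533, -0.19 ]), 'tvec': array([-0.623, -0.028,  0.39 ])}
cam pos [0.21942597 0.58721406 0.38494242] axis [ 0.21904426 -0.11115281 -0.96936302]
cam in tool [ 0.06890057 -0.00188551 -0.17082984] [-2.45748776e-01  5.66922022e-04  9.69333388e-01]
```

```bash
python3 -m pendant '[15,-32,4,0,0,0.06, 15,-32,4,0,0,0.06, 15,-32,4,0,0,0.06, 15,-32,4,0,0,0.06, 15,-32,4,0,0,0.06, 15,-32,4,0,0,0.06, 15,-32,4,0,0,0.06, 15,-32,4,0,0,0.06, 0,0,0,0,0,0]' 0; python3 - <<'E'
from h import *
snap("wrist"); import shutil; shutil.copy("pics/wrist.pkl","pics/w_rest.pkl")
m,im,d=load("w_rest"); cv2.imwrite("pics/w_rest.png",im[:,:,::-1]); print(ctrl.read_state()["tcp_pos"])
E
```

```text
t: 1.0
tcp_pos: [0.4031, 0.2993, 0.247]
orientation: [-0.017, 3.141, -0.0]
ft_force: [-0.4, 1.1, 0.1]
opening: 0.0286
gripper_force: 0.0
[0.4024807  0.30063334 0.24680472]
```

View pics/w_rest.png

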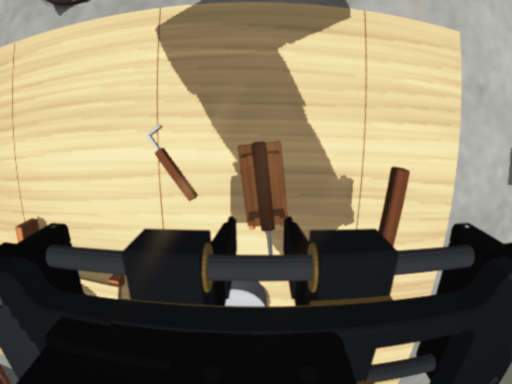

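The wrist view shows the pick on its rest at (262,185), handle visible from (258,143) to (267,230), with the gripper hiding what lies further ahead. Next I'll measure the pick and rest in it.

```bash
cat >> h.py <<'E'
def fcloud(m,dep):
    v,u=np.mgrid[:dep.shape[0],:dep.shape[1]].astype(float); x=u-m["cx"]; y=v-m["cy"]; r=np.hypot(x,y)+1e-9
    th=r/K(m); k=np.tan(th)/r; c=np.stack([x*k,y*k,np.ones_like(x)],-1)*dep[...,None]
    Rm=R.from_rotvec(m["rvec"]).as_matrix(); return (c-np.array(m["tvec"]))@Rm
def line(P):
    # PCA direction (yaw deg) and median centre
    P=P[:,:2]*1000; c=P.mean(0); u=np.linalg.svd(P-c)[2][0]; u=u*np.sign(u[0]); return c, np.degrees(np.arctan2(u[1],u[0]))
E
python3 - <<'E'
from h import *
for n in("top","side","w_rest"):
    m,im,d=load(n); C=(fcloud if n[0]=='w' else cloud)(m,d); hsv=cv2.cvtColor(im,cv2.COLOR_RGB2HSV).astype(int)
    print(n,'table',np.median(C[np.abs(C[...,2])<.02][:,2])*1000)
    b=(C[...,0]>.33)&(C[...,0]<.5)&(C[...,1]>.25)&(C[...,1]<.37)
    if n[0]=='w': print('hsv handle,rest,tab',hsv[185,262],hsv[185,248],hsv[130,300],C[185,262])
    for nm,k in(("handle",b&(C[...,2]>.05)&(C[...,2]<.066)&(hsv[...,2]<100)),("base",b&(C[...,2]>.004)&(C[...,2]<.014)&(hsv[...,1]>110))):
        P=C[k]; P=P[P[:,0]<.47]; r=cv2.minAreaRect((P[:,:2]*1000).astype(np.float32))
        q=P[:,:2]*1000; yaw=np.radians(6); t=np.array([-np.sin(yaw),np.cos(yaw)]); e=q@t; a=q@[t[1],-t[0]]
        lo,hi=np.percentile(e,[3,97]); print(nm,len(P),line(P),np.round(r[0],1),np.round(r[1],1),round(r[2],1),'across',lo,hi,'along',a.min(),a.max(),'z',np.median(P[:,2]))
E
```

```text
top table 0.31898179344791444
handle 191 (array([416.41539323, 300.61501799]), np.float64(6.771609596702276)) [416.4 301.2] [ 32.6 106.8] 87.5 across 247.19556245795005 264.589093020953 along 391.5826357027147 499.7209923552361 z 0.05721995127989521
base 267 (array([418.36877378, 296.40504494]), np.float64(10.034551882631321)) [414.5 302.4] [99.2 62.9] 7.4 across 227.05612670173184 285.3804246855157 along 393.9150315797704 494.10876193489986 z 0.007777546496236409
side table -0.3218678573425615
handle 378 (array([415.99761106, 306.14064912]), np.float64(7.016448554835974)) [416.8 301.5] [109.1  27. ] 6.7 across 251.72766800908997 268.9054502548316 along 391.3689475258661 500.41992714647114 z 0.05674687556458713
base 531 (array([418.60876017, 318.24172114]), np.float64(6.802300207358177)) [418.6 317.5] [106.9  38.7] 6.8 across 254.13508099598752 289.0952707284285 along 396.14503243481187 502.7421428002654 z 0.007168151136519141
w_rest table 1.198051119424238
hsv handle,rest,tab [ 13 138  70] [ 12 154 114] [ 19 100 140] [0.41347542 0.30080318 0.05849957]
handle 1241 (array([413.32687618, 301.49764078]), np.float64(7.368027362441521)) [416.1 301.9] [111.5  45. ] 7.7 across 248.0007157949764 265.1276762363043 along 389.6954002439913 500.56308563156995 z 0.05841100950842883
base 1626 (array([418.30548025, 302.93012771]), np.float64(6.443147822101566)) [419.4 302.1] [108.   60.3] 7.0 across 227.549975350328 285.7041925195407 along 394.2471011707327 502.12177647959965 z 0.008646651927190448
```

```bash
python3 -m pendant '[24,-33,4,0,0,-0.01, 24,-33,4,0,0,-0.01, 24,-33,4,0,0,-0.01, 24,-33,4,0,0,-0.01, 24,-33,4,0,0,-0.01, 24,-33,4,0,0,-0.01, 24,-33,4,0,0,-0.01, 24,-33,4,0,0,-0.01, 24,-33,4,0,0,-0.01, 24,-33,4,0,0,-0.01, 0,0,0,0,0,0]' 0; cat > m2.py <<'E'
from h import *
import sys
for n in sys.argv[1:]:
    m,im,d=load(n); C=(fcloud if n[0]=='w' else cloud)(m,d); hsv=cv2.cvtColor(im,cv2.COLOR_RGB2HSV).astype(int); S=hsv[...,1];V=hsv[...,2]
    def box(x0,x1,y0,y1,z0,z1): return (C[...,0]>x0)&(C[...,0]<x1)&(C[...,1]>y0)&(C[...,1]<y1)&(C[...,2]>z0)&(C[...,2]<z1)
    W=C[box(.56,.70,-.08,.06,.07,.15)&(S>70)]; A=np.c_[W[:,:2],np.ones(len(W))]; k=np.ones(len(W),bool)
    for _ in range(15): p=np.linalg.lstsq(A[k],W[k,2],rcond=None)[0]; r=np.abs(A@p-W[:,2]); k=r<.003
    g=np.hypot(*p[:2]); print(n,'tilt',np.degrees(np.arctan(g)),'yaw',np.degrees(np.arctan2(p[1],p[0])))
    hgt=(C[...,2]-(C[...,0]*p[0]+C[...,1]*p[1]+p[2]))/np.sqrt(1+g*g)
    nn=np.array([-p[0],-p[1],1])/np.sqrt(1+g*g)
    H=C[box(.57,.70,-.07,.05,.09,.15)&(hgt>.018)&(hgt<.027)&(S<60)]; c,rad=cv2.minEnclosingCircle((H[:,:2]*1000).astype(np.float32))
    print(' head n',len(H),'mean',H.mean(0)*1000,'circ',c,rad,'axle pt',(np.r_[np.array(c)/1000,H[:,2].mean()]-.022*nn)*1000)
    E=C[box(.56,.66,-.05,.03,.06,.13)&(hgt>-.003)&(hgt<.012)&(S<60)]; print(' ring px',len(E),'mean',E.mean(0)*1000,cv2.minAreaRect((E[:,:2]*1000).astype(np.float32)))
    L=C[box(.45,.64,-.26,-.08,.054,.072)&(S>100)]; r=cv2.minAreaRect((L[:,:2]*1000).astype(np.float32)); print(' leg top',len(L),r,line(L),'z',np.median(L[:,2]),'x',L[:,0].min(),L[:,0].max())
E
python3 - <<'E'
from h import *
snap("wrist"); import shutil; shutil.copy("pics/wrist.pkl","pics/w_st.pkl")
m,im,d=load("w_st"); cv2.imwrite("pics/w_st.png",im[:,:,::-1])
E
python3 m2.py top side w_st
```

```text
t: 2.15
tcp_pos: [0.644, -0.0306, 0.2857]
orientation: [-0.144, -3.138, 0.001]
ft_force: [-1.0, -0.0, -0.2]
opening: 0.0004
gripper_force: 0.0
top tilt 24.055102243830937 yaw -4.307682991482516
 head n 47 mean [630.80203245 -13.25194831 130.19211183] circ (631.0035400390625, -13.372179985046387) 12.566187858581543 axle pt [639.94573796 -14.04575311 110.10272669]
 ring px 8 mean [634.94499863  -6.05985408 112.54544246] ((633.7841796875, -8.85457706451416), (24.925949096679688, 19.135498046875), 1.947729229927063)
 leg top 192 ((553.5296630859375, -102.91242980957031), (133.21376037597656, 40.523006439208984), 1.6196171045303345) (array([ 545.85071808, -107.70080788]), np.float64(5.375449221653442)) z 0.06264561134940139 x 0.48697432311013567 0.6198274280805133
side tilt 24.001922860436906 yaw -4.852599810873274
 head n 60 mean [631.47457122  -8.08240496 128.68581034] circ (630.060791015625, -9.528913497924805) 15.01522445678711 axle pt [638.97759546 -10.28592283 108.58811059]
 ring px 35 mean [626.06039343  -2.96182514 108.71840267] ((625.2606201171875, -7.199432373046875), (44.126842
[... 237 characters left out ...]
) z 0.06071673741876715 x 0.4868181648359093 0.6084975849636698
w_st tilt 23.984331561881937 yaw -4.882220313577251
 head n 402 mean [630.37121941 -13.18370197 131.07112841] circ (630.5584716796875, -12.984729766845703) 12.698874473571777 axle pt [639.46873503 -13.74582357 110.97068206]
 ring px 140 mean [624.69317496  -8.0868564  109.75641442] ((623.5636596679688, -12.102346420288086), (28.541820526123047, 45.43474197387695), 88.63880920410156)
 leg top 1060 ((541.071044921875, -110.9258041381836), (18.800329208374023, 110.46086883544922), 86.29957580566406) (array([ 538.73337869, -109.64141642]), np.float64(-3.331581874609547)) z 0.06336343697188324 x 0.48580750787725535 0.5961602923062265
```

View pics/w_st.png

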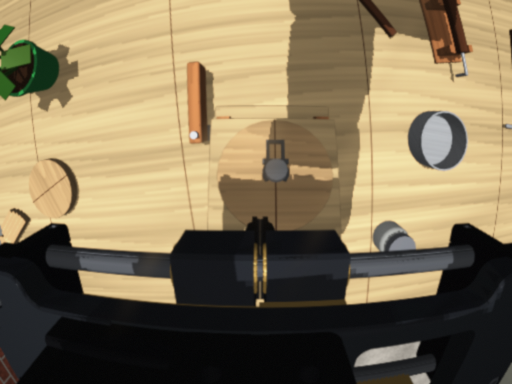

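The wrist view shows the axle head at (276,170) with the eye above it at (275,148). The leg runs from (194,65) to (195,140), with its hinge pin at (194,135). The tin is at (437,140). Sizes, tilt and height match what was given: axle (639.7,-13.9,110.5) mm, yaw -4.8°. Now working out the leg push.

```bash
python3 - <<'E'
import numpy as np
h=np.array([586,-114.]);y=np.radians(-4.8);Q=np.array([[np.cos(y),-np.sin(y)],[np.sin(y),np.cos(y)]])
def P(t,extra=0,r=75):
    d=9+10*np.sin(t)+12*np.cos(t)+extra
    return h+Q@(r*np.array([-np.cos(t),-np.sin(t)])+d*np.array([-np.sin(t),np.cos(t)]))
pts=[P(0,10)]+[P(t,0) for t in np.linspace(0.05,1.37,9)]
for a,b in zip(pts,[None]+pts): print(np.round(a,1), None if b is None else np.round(a-b,1))
E
```

```text
[513.9 -76.8] None
[511.8 -90. ] [ -2.1 -13.2]
[ 508.7 -101.2] [ -3.1 -11.2]
[ 507.3 -113.1] [ -1.4 -11.9]
[ 508.  -125.5] [  0.7 -12.4]
[ 510.8 -138. ] [  2.8 -12.5]
[ 515.9 -150.2] [  5.1 -12.2]
[ 523.4 -161.6] [  7.4 -11.4]
[ 533.  -171.7] [  9.6 -10.1]
[ 544.6 -180. ] [11.6 -8.3]
```

```bash
python3 -m pendant '[-43,-15,-10,0,0,0, -43,-15,-10,0,0,0, -44,-16,-10,0,0,0, 0,0,-40,0,0,0, 0,0,-45,0,0,0, 0,0,-45,0,0,0, 0,0,-45,0,0,0, 0,0,-43,0,0,0, 0,0,0,0,0,0]' 0 && python3 -m pendant '[-2,-13,0,0,0,0, -3,-11,0,0,0,0, -1.5,-12,0,0,0,0, 0.5,-12.5,0,0,0,0, 3,-12.5,0,0,0,0, 5,-12,0,0,0,0, 7.5,-11.5,0,0,0,0, 5,-5,0,0,0,0, 5,-5,0,0,0,0, 4,-3,0,0,0,0, 4,-3,0,0,0,0, 3,-2,0,0,0,0, 0,0,0,0,0,0]' 0
```

```text
t: 3.1
tcp_pos: [0.5091, -0.072, 0.0346]
orientation: [-0.136, -3.13, -0.003]
ft_force: [-0.1, 1.2, 0.3]
opening: 0.0007
gripper_force: 0.0
t: 4.4
tcp_pos: [0.5424, -0.1765, 0.0385]
orientation: [-0.137, -3.138, -0.0]
ft_force: [-0.2, 0.7, 0.8]
opening: 0.0003
gripper_force: 0.5
```

```bash
python3 -m pendant '[3,-2,0,0,0,0, 3,-2,0,0,0,0, 0,0,0,0,0,0]' 0; python3 -m pendant '[2,-1,0,0,0,0,2,-1,0,0,0,0, 0,0,0,0,0,0]' 0
```

```text
t: 4.7
tcp_pos: [0.543, -0.1774, 0.038]
orientation: [-0.136, -3.126, -0.009]
ft_force: [-22.5, 14.2, 12.5]
opening: 0.0005
gripper_force: 13.2
t: 5.0
tcp_pos: [0.5434, -0.1776, 0.0378]
orientation: [-0.136, -3.118, -0.014]
ft_force: [-40.9, 22.0, 25.8]
opening: 0.0002
gripper_force: 22.2
```

```bash
python3 -m pendant '[-10,6,0,0,0,0, -20,12,0,0,0,0, -10,0,40,0,0,0, -8,20,45,0,0,0, -8,38,30,0,0,0, -8,40,20,0,0,0.03, -8,45,10,0,0,0.03, -8,45,10,0,0,0.03, -8,45,10,0,0,0.03, -8,45,0,0,0,0.03, -8,45,0,0,0,0.03, -8,45,0,0,0,0.03, 0,0,0,0,0,0]' 60; python3 - <<'E'
from h import *
m,im,d=snap("top"); C=cloud(m,d); hsv=cv2.cvtColor(im,cv2.COLOR_RGB2HSV)
k=(C[...,0]>.5)&(C[...,0]<.64)&(C[...,1]>-.26)&(C[...,1]<-.1)&(C[...,2]>.055)&(C[...,2]<.07)&(hsv[...,1]>100)
P=C[k]; print(k.sum(),line(P),cv2.minAreaRect((P[:,:2]*1000).astype(np.float32)), P[:,1].min())
s=ctrl.read_state(); print(s["tcp_pos"],R.from_rotvec(s["orientation"]).as_matrix().round(3))
E
```

```text
t: 6.3
tcp_pos: [0.4395, 0.2075, 0.204]
orientation: [-0.201, 3.134, 0.001]
ft_force: [-0.5, 0.3, -0.1]
opening: 0.0599
gripper_force: 0.0
172 (array([ 569.82211413, -159.03538774]), np.float64(72.96777166211429)) ((571.1862182617188, -155.92013549804688), (110.59813690185547, 18.972488403320312), 73.38607788085938) -0.20911694775655554
[0.43988303 0.20552135 0.203844  ] [[-0.992 -0.126  0.001]
 [-0.126  0.992  0.   ]
 [-0.001  0.    -1.   ]]
```

```bash
python3 -m pendant '[-4,32,0,0,0,0, -5,32,0,0,0,0, -5,32,-20,0,0,0, 0,0,-40,0,0,0,0,0,-20,0,0,0,0,0,0,0,0,0,0,0,0,0,0,0]' 50; python3 -c "
from h import *
for i in range(3): ctrl.get_image('wrist'); print(ctrl.read_state()['tcp_pos'])"
```

```text
t: 7.05
tcp_pos: [0.4271, 0.2988, 0.1242]
orientation: [-0.19, 3.136, 0.0]
ft_force: [-0.5, 0.3, 0.4]
opening: 0.0502
gripper_force: 0.0
[0.42725974 0.29901807 0.12477152]
[0.42728827 0.29916962 0.12501755]
[0.42715319 0.29923164 0.12501491]
```

```bash
python3 -m pendant '[-1.5,3,-30,0,0,0, 0,0,-30,0,0,0, 0,0,-20,0,0,0, 0,0,-15,0,0,0, 0,0,0,0,0,0,0,0,0,0,0,0]' 50; python3 -m pendant '[0,0,0,0,0,0,0,0,0,0,0,0,0,0,0,0,0,0,0,0,0,0,0,0,0,0,0,0,0,0,0,0,0,0,0,0]' 0
```

```text
t: 7.8
tcp_pos: [0.4253, 0.3025, 0.0296]
orientation: [-0.192, 3.135, 0.001]
ft_force: [0.5, 0.4, -0.1]
opening: 0.0499
gripper_force: 0.0
t: 8.4
tcp_pos: [0.4249, 0.3025, 0.0289]
orientation: [-0.192, 3.135, 0.0]
ft_force: [-0.5, -0.3, 3.4]
opening: 0.0177
gripper_force: 30.0
```

```bash
cat > tgt.py <<'E'
from h import *
def Rz(a): return R.from_euler('z',a,degrees=True).as_matrix()
St=Rz(-4.8); u=St@[.91355,0,.40674]; n=St@[-.40674,0,.91355]
axle=np.array([639.7,-13.9,110.5]); eye0=axle+2.5*n-27*u
Rt=St@R.from_euler('y',-24,degrees=True).as_matrix(); Rp0=Rz(7.0)
tcp0=np.array([425.,302.5,29.3]); grip0=np.array([425.5,302.4,49.])
off=Rp0.T@(tcp0-grip0)
def tcp_for(hooktip): return hooktip-Rt@[85,0,-31]+Rt@off
E
python3 - <<'E'
from tgt import *
print('u',u,'n',n,'eye',eye0)
for h in(-.5,30): t=tcp_for(eye0+h*n); print(h,t.round(1),(t-tcp0).round(1))
print('tool target R',(Rt@Rp0.T@R.from_rotvec([-.192,3.135,0]).as_matrix()).round(3), R.from_matrix(Rt@Rp0.T@R.from_rotvec([-.192,3.135,0]).as_matrix()).as_rotvec())
E
```

```text
u [ 0.91034605 -0.07644389  0.40674   ] n [-0.40531351  0.03403513  0.91355   ] eye [614.10737284 -11.75092705 101.801895  ]
-0.5 [531.9  -4.7  76.9] [ 106.9 -307.2   47.6]
30 [519.6  -3.7 104.8] [  94.6 -306.2   75.5]
tool target R [[-0.91   0.084  0.406]
 [ 0.076  0.997 -0.034]
 [-0.407 -0.    -0.913]] [ 0.11378868  2.71988472 -0.02438002]
```

```bash
python3 -m pendant '[0,0,10,0,0,0, 0,0,25,0,0,0, 0,0,40,0,0,0, 0,0,45,0,0,0, 12,-38,0,0,0,-0.026, 12,-38,0,0,0,-0.026, 12,-38,0,0,0,-0.026, 12,-38,0,0,0,-0.026, 12,-38,0,0,0,-0.026, 12,-38,0,0,0,-0.026, 12,-38,0,0,0,-0.026, 11,-40,0,0,0,-0.024, 0,0,0,-0.007,-0.084,0, 0,0,0,-0.007,-0.084,0, 0,0,0,-0.007,-0.084,0, 0,0,0,-0.007,-0.084,0, 0,0,0,-0.007,-0.083,0, 0,0,0,0,0,0, 0,0,0,0,0,0]' 0; python3 - <<'E'
from tgt import *
for i in range(2): m,im,d=snap("top"); m2,im2,_=snap("side")
s=ctrl.read_state(); print(s["tcp_pos"]*1000,R.from_rotvec(s["orientation"]).as_matrix().round(3),s["opening"],s["gripper_force"])
a=tcp_for(eye0+30*n); print('go',a-s["tcp_pos"]*1000)
# predicted hook tip now
tip=s["tcp_pos"]*1000+(eye0-tcp_for(eye0)); print('tip',tip,proj(m,tip/1000),proj(m2,tip/1000))
E
```

```text
t: 10.3
tcp_pos: [0.5199, -0.0036, 0.1491]
orientation: [0.114, 2.721, -0.024]
ft_force: [0.9, -0.6, -0.5]
opening: 0.0178
gripper_force: 30.0
[520.40726925  -3.66506268 148.86746637] [[-0.91   0.083  0.406]
 [ 0.076  0.997 -0.034]
 [-0.408  0.    -0.913]] 0.017704778791872502 29.999766647815704
go [-8.45615449e-01  1.41145481e-02 -4.41055179e+01]
tip [602.79358313 -10.74398782 173.31391293] [[272.43736103 181.93601806]] [[259.22155156 158.63652531]]
```

```bash
python3 -m pendant '[-1,0,-22,0,0,0, 0,0,-22,0,0,0,0,0,0,0,0,0,0,0,0,0,0,0]' 0; python3 - <<'E'
from tgt import *
out=[]
s=ctrl.read_state(); print(s["tcp_pos"]*1000); tip=s["tcp_pos"]*1000+(eye0-tcp_for(eye0))
for nme in("top","side","wrist"):
    m,im,d=snap(nme)
    if nme=="wrist": out.append(cv2.resize(im[100:260,180:380,::-1],(400,300),interpolation=cv2.INTER_CUBIC)); continue
    c=proj(m,[tip/1000,eye0/1000]).round(1); print(nme,c); u0,v0=c[1].astype(int); cr=im[v0-30:v0+30,u0-40:u0+40,::-1]
    out.append(cv2.resize(cr,(400,300),interpolation=cv2.INTER_CUBIC))
    big=out[-1]
    for p,col in zip(c,((0,0,255),(0,255,0))): cv2.circle(big,tuple(((p-[u0-40,v0-30]+.5)*5).astype(int)),3,col,1)
out.append(np.zeros((300,400,3),np.uint8)); cv2.imwrite("pics/pre.png",np.vstack([np.hstack(out[:2]),np.hstack(out[2:])]))
E
```

```text
t: 10.9
tcp_pos: [0.5191, -0.0036, 0.1047]
orientation: [0.114, 2.72, -0.023]
ft_force: [-0.1, -0.3, -0.6]
opening: 0.0178
gripper_force: 30.0
[519.09929111  -3.55909059 104.73066994]
top [[271.7 185. ]
 [271.7 182.7]]
side [[259.7 170. ]
 [255.4 175.3]]
```

View pics/pre.png

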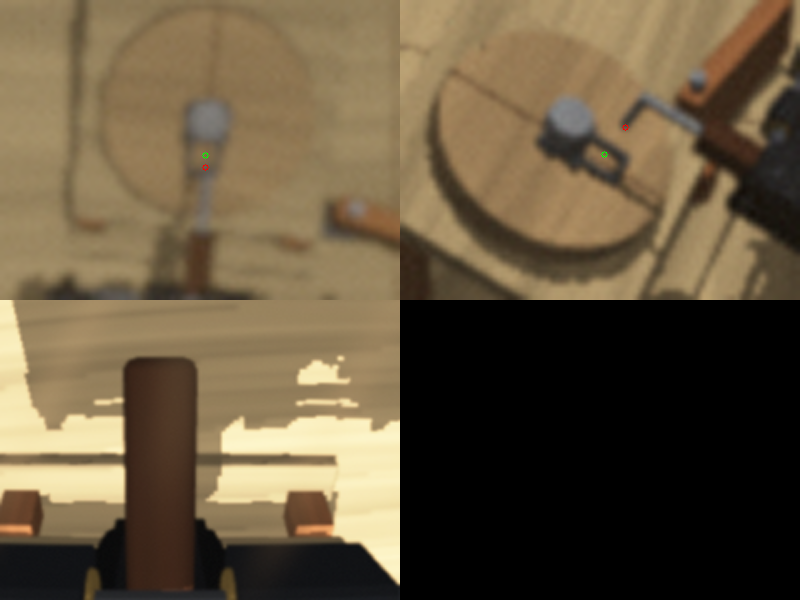

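The top crop has the hook tip at about (207,172), in line with the eye window at (206,155). In the side crop the predicted tip at (626,127) falls on the real tip, and the eye is at (608,158). The hook is aligned, so I'll insert it.

```bash
python3 -m pendant '[2.5,-0.2,-5.5,0,0,0, 2.5,-0.2,-5.5,0,0,0, 2.5,-0.2,-5.5,0,0,0, 2.5,-0.2,-5.5,0,0,0, 1.2,-0.1,-2.7,0,0,0, 0.8,0,-1.8,0,0,0, 0.8,-0.1,-1.7,0,0,0, 0,0,0,0,0,0,0,0,0,0,0,0]' 0; python3 -c "
from h import *
s=ctrl.read_state(); print(s['tcp_pos'],s['ft_force'])
print((ctrl.get_image('top')[1]>0).mean()); s=ctrl.read_state(); print(s['tcp_pos'],s['ft_force'])"
```

```text
t: 11.95
tcp_pos: [0.5339, -0.0054, 0.0815]
orientation: [0.113, 2.727, -0.019]
ft_force: [0.6, 0.2, -1.2]
opening: 0.0177
gripper_force: 30.0
[ 0.53391806 -0.00541905  0.08152225] [ 0.5901992   0.16005099 -1.24367262]
0.9961090087890625
[ 0.53391893 -0.0054361   0.08154511] [ 0.90728731  0.60313923 -0.81206069]
```

```bash
python3 -c "
from tgt import *
s=ctrl.read_state(); print(s['joint_positions'].round(3),s['joint_efforts'].round(2),s['ft_force'],s['torque'])
print(R.from_rotvec(s['orientation']).as_matrix().round(3))"; python3 -m pendant '[-1.2,0.1,2.7,0,0,0,0,0,0,0,0,0,0,0,0,0,0,0]'
```

```text
[-0.149  0.483  2.189  0.469  0.065 -2.098] [-1.000e-02 -4.735e+01 -1.243e+01  2.000e-02 -1.050e+00 -1.000e-02] [ 0.90728731  0.60313923 -0.81206069] [ 0.07815511  0.290327   -0.0330545 ]
[[-0.913  0.082  0.4  ]
 [ 0.077  0.997 -0.03 ]
 [-0.401  0.003 -0.916]]
t: 12.3
tcp_pos: [0.5328, -0.0053, 0.0842]
orientation: [0.113, 2.726, -0.019]
ft_force: [0.0, 0.6, -0.2]
opening: 0.0176
gripper_force: 30.0
```

The pose is not reached because joint 5 is at its lower limit (0.065 rad), so a 24° forward tool tilt is out of range here. I'll lay the pick back on its rest and re-grip it with the tool leaning 14° the other way. Then only about 10° of tilt is needed at the wheel.

```bash
python3 -m pendant '[-3,0.2,7,0,0,0, -5,0.4,11,0,0,0, -5,0.4,11,0,0,0, 0,0,30,0,0,0, 0,0,30,0,0,0, 0,0,0,0.007,0.084,0, 0,0,0,0.007,0.084,0, 0,0,0,0.007,0.084,0, 0,0,0,0.007,0.084,0, 0,0,0,0.007,0.075,0, -11,38,0,0,0,0.026, -11,38,0,0,0,0.026, -11,38,0,0,0,0.026, -11,38,0,0,0,0.026, -11,38,0,0,0,0.026, -11,38,0,0,0,0.026, -12,38,0,0,0,0.026, -11,40,0,0,0,0.024, 0,0,0,0,0,0, 0,0,0,0,0,0]' 0; cat > dl.py <<'E'
from h import *
import sys
def delta(pos_mm,rv_or_R):
    s=ctrl.read_state(); Rc=R.from_rotvec(s["orientation"]); Rg=R.from_matrix(rv_or_R) if np.ndim(rv_or_R)==2 else R.from_rotvec(rv_or_R)
    print('shift',(np.array(pos_mm)-s["tcp_pos"]*1000).round(1),'turn',(Rg*Rc.inv()).as_rotvec().round(4),'force',s["ft_force"].round(1),'op',round(s["opening"]*1000,1),'q',s["joint_positions"].round(2))
E
python3 -c "
from dl import *
delta([425,302.5,29.3],[-.192,3.135,0])"
```

```text
t: 14.3
tcp_pos: [0.4303, 0.3022, 0.1729]
orientation: [0.195, -3.135, -0.006]
ft_force: [-0.9, -0.3, -1.3]
opening: 0.0178
gripper_force: 30.0
shift [  -5.3    0.3 -143.6] turn [-0.0038 -0.0015 -0.002 ] force [-0.9 -0.3 -1.3] op 17.8 q [ 0.48  0.4   1.85  0.    0.89 -1.21]
```

```bash
python3 -m pendant '[-3,0.3,-40,-0.002,0,-0.002, -2.3,0,-40,-0.002,-0.001,0, 0,0,-30,0,0,0, 0,0,-14,0,0,0, 0,0,-8,0,0,0, 0,0,-5,0,0,0, 0,0,-3,0,0,0, 0,0,-2,0,0,0, 0,0,-1.3,0,0,0, 0,0,0,0,0,0,0,0,0,0,0,0]' 0;  python3 -c "
from dl import *
delta([425,302.5,29.3],[-.192,3.135,0])"
```

```text
t: 15.4
tcp_pos: [0.4255, 0.3021, 0.0302]
orientation: [-0.189, 3.135, -0.0]
ft_force: [-0.5, -0.3, -0.3]
opening: 0.0177
gripper_force: 30.0
shift [-0.5  0.4 -0.9] turn [-0.      0.0005  0.002 ] force [-0.5 -0.3 -0.3] op 17.7 q [ 0.49  0.62  1.98 -0.    0.55 -1.2 ]
```

```bash
python3 -m pendant '[-0.5,0.4,-0.7,0,0,0,0,0,0,0,0,0]' 0; python3 -m pendant '[0,0,0,0,0,0,0,0,0,0,0,0,0,0,0,0,0,0,-2.3,-0.3,0.3,-0.015,0.121,0,-2.3,-0.3,0.3,-0.015,0.121,0,0,0,0,0,0,0,0,0,0,0,0,0]' 45; python3 -c "
from h import *
s=ctrl.read_state();print(R.from_rotvec(s['orientation']).as_matrix().round(3),s['tcp_pos'])
snap('wrist')"; python3 -m pendant '[0,0,0,0,0,0,0,0,0,0,0,0,0,0,0,0,0,0,0,0,0,0,0,0,0,0,0,0,0,0]' 0;  python3 -c "
from h import *
s=ctrl.read_state();print(R.from_rotvec(s['orientation']).as_matrix().round(3),s['tcp_pos'],s['orientation'])"
```

```text
t: 15.6
tcp_pos: [0.4249, 0.3024, 0.0292]
orientation: [-0.189, 3.135, -0.0]
ft_force: [0.3, 0.0, -1.0]
opening: 0.0178
gripper_force: 30.0
t: 16.3
tcp_pos: [0.4204, 0.3015, 0.0293]
orientation: [0.173, -2.896, 0.023]
ft_force: [-0.4, 0.3, 0.2]
opening: 0.045
gripper_force: 0.0
[[-0.964 -0.12  -0.237]
 [-0.116  0.993 -0.03 ]
 [ 0.239 -0.002 -0.971]] [0.42042246 0.30146717 0.02925349]
t: 16.85
tcp_pos: [0.4203, 0.3018, 0.0299]
orientation: [0.174, -2.894, 0.023]
ft_force: [-1.7, 0.3, 2.2]
opening: 0.0177
gripper_force: 30.0
[[-0.964 -0.12  -0.239]
 [-0.116  0.993 -0.03 ]
 [ 0.241 -0.001 -0.971]] [0.42025848 0.30181755 0.02985913] [ 0.17428338 -2.89380073  0.02268887]
```

```bash
sed -i 's/^tcp0=.*/tcp0=np.array([420.3,301.7,29.6]); R0=R.from_rotvec([.174,-2.894,.023]).as_matrix(); grip0=np.array([425.3,302.4,49.])/' tgt.py; echo 'RT=Rt@Rp0.T@R0' >> tgt.py; python3 - <<'E'
from tgt import *
for h in(-.5,30,60): t=tcp_for(eye0+h*n); print(h,t.round(1),(t-tcp0).round(1))
print(R.from_matrix(RT).as_rotvec(),RT.round(3))
E
python3 -m pendant '[0,0,10,0,0,0, 0,0,25,0,0,0, 0,0,40,0,0,0, 0,0,45,0,0,0, 12,-38,0,0,0,-0.026, 12,-38,0,0,0,-0.026, 12,-38,0,0,0,-0.026, 12,-38,0,0,0,-0.026, 12,-38,0,0,0,-0.026, 12,-38,0,0,0,-0.026, 12,-38,0,0,0,-0.026, 10,-40,0,0,0,-0.024, 0,0,0,-0.007,-0.084,0, 0,0,0,-0.007,-0.084,0, 0,0,0,-0.007,-0.084,0, 0,0,0,-0.007,-0.084,0, 0,0,0,-0.007,-0.083,0, 0,0,0,0,0,0, 0,0,0,0,0,0]' 0; python3 -c "
from dl import *; from tgt import *
delta(tcp_for(eye0+30*n),RT)"
```

```text
-0.5 [527.6  -4.6  75.3] [ 107.3 -306.3   45.7]
30 [515.3  -3.5 103.2] [  95.  -305.2   73.6]
60 [503.1  -2.5 130.6] [  82.8 -304.2  101. ]
[ 0.12747496  2.96291617 -0.01173242] [[-0.981  0.086  0.175]
 [ 0.085  0.996 -0.015]
 [-0.175 -0.    -0.985]]
t: 18.75
tcp_pos: [0.5145, -0.0043, 0.1504]
orientation: [0.127, 2.963, -0.011]
ft_force: [0.3, -0.3, 0.0]
opening: 0.0179
gripper_force: 30.0
shift [  0.8   0.8 -47.2] turn [-0.0003  0.     -0.0001] force [ 0.3 -0.3  0. ] op 17.9 q [-0.14  0.36  2.01  0.02  0.59 -1.64]
```

```bash
python3 -m pendant '[0.8,0.8,-23,0,0,0, 0,0,-24,0,0,0, 0,0,0,0,0,0, 2.5,-0.2,-5.5,0,0,0, 2.5,-0.2,-5.5,0,0,0, 2.5,-0.2,-5.5,0,0,0, 2.5,-0.2,-5.5,0,0,0, 1.2,-0.1,-2.7,0,0,0, 0,0,0,0,0,0,0,0,0,0,0,0]' 0; python3 -c "
from dl import *; from tgt import *
snap('side'); delta(tcp_for(eye0-.5*n),RT)"
```

```text
t: 19.75
tcp_pos: [0.5263, -0.0043, 0.0781]
orientation: [0.127, 2.962, -0.011]
ft_force: [-0.2, -0.6, -0.3]
opening: 0.018
gripper_force: 30.0
shift [ 1.3 -0.3 -2.9] turn [-0.0002  0.0013 -0.0002] force [-0.3 -0.  -0.3] op 17.7 q [-0.14  0.5   2.05  0.02  0.41 -1.64]
```

```bash
python3 -m pendant '[0.7,-0.2,-1.5,0,0,0, 0.6,-0.1,-1.4,0,0,0,0,0,0,0,0,0,0,0,0,0,0,0]' 0; python3 - <<'E'
from dl import *; from tgt import *
m,im,d=snap('side'); u0,v0=proj(m,[eye0/1000])[0].astype(int)
m2,im2,_=snap('top'); u2,v2=proj(m2,[eye0/1000])[0].astype(int)
f=lambda i,u,v:cv2.resize(i[v-24:v+24,u-32:u+32,::-1],(400,300),interpolation=cv2.INTER_CUBIC)
cv2.imwrite("pics/hook.png",np.hstack([f(im,u0,v0),f(im2,u2,v2)]))
delta(tcp_for(eye0-.5*n),RT)
E
```

```text
t: 20.2
tcp_pos: [0.5277, -0.0047, 0.0751]
orientation: [0.127, 2.962, -0.011]
ft_force: [0.5, -0.0, -0.2]
opening: 0.0176
gripper_force: 30.0
shift [-0.   0.1  0.2] turn [-0.0002  0.0013 -0.0002] force [ 0.2 -0.3  0.2] op 17.6 q [-0.14  0.51  2.05  0.02  0.41 -1.64]
```

View pics/hook.png

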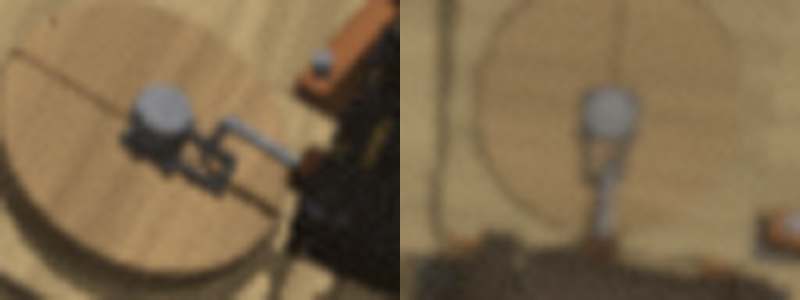

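The side crop shows the hook coming down at (218,130) into the eye window, which is centred about (207,163). The top crop shows the shank in line with the eye. Now pulling down the slope.

```bash
python3 -m pendant '[-2.7,0.2,-1.2,0,0,0, -2.7,0.2,-1.2,0,0,0, -1.8,0.2,-0.8,0,0,0, -1.8,0.2,-0.8,0,0,0, -1.8,0.1,-0.8,0,0,0, -0.9,0.1,-0.4,0,0,0,0,0,0,0,0,0]' 0; python3 -m pendant '[-1.8,0.2,-0.8,0,0,0, -1.8,0.1,-0.8,0,0,0, -1.8,0.2,-0.8,0,0,0,0,0,0,0,0,0]' 0;python3 -c "
from dl import *; from tgt import *
delta(tcp_for(eye0-.5*n),RT)"
```

```text
t: 21.0
tcp_pos: [0.518, -0.0039, 0.0708]
orientation: [0.127, 2.956, -0.012]
ft_force: [6.2, 0.1, 1.3]
opening: 0.0179
gripper_force: 30.0
t: 21.4
tcp_pos: [0.5139, -0.0037, 0.069]
orientation: [0.127, 2.953, -0.013]
ft_force: [9.2, -0.4, 3.3]
opening: 0.0178
gripper_force: 30.0
shift [13.7 -0.9  6.4] turn [ 0.001   0.0095 -0.0001] force [ 9.2 -0.4  3.3] op 17.8 q [-0.14  0.5   2.09  0.03  0.36 -1.65]
```

```bash
python3 -m pendant '[-1.8,0.2,-0.8,0,0,0, -1.8,0.1,-0.8,0,0,0, -1.8,0.2,-0.8,0,0,0,0,0,0,0,0,0]' 0; python3 -m pendant '[-1.8,0.2,-0.8,0,0,0, -1.8,0.1,-0.8,0,0,0, -0.9,0.1,-0.4,0,0,0,0,0,0,0,0,0]' 0;python3 - <<'E'
from dl import *; from tgt import *
m,im,d=snap('side'); u0,v0=proj(m,[eye0/1000])[0].astype(int)
m2,im2,_=snap('top'); u2,v2=proj(m2,[eye0/1000])[0].astype(int)
f=lambda i,u,v:cv2.resize(i[v-24:v+24,u-32:u+32,::-1],(400,300),interpolation=cv2.INTER_CUBIC)
cv2.imwrite("pics/pull.png",np.hstack([f(im,u0,v0),f(im2,u2,v2)]))
delta(tcp_for(eye0-.5*n),RT)
E
```

```text
t: 21.8
tcp_pos: [0.5043, -0.0025, 0.0649]
orientation: [0.127, 2.963, -0.011]
ft_force: [-0.0, -0.3, -0.9]
opening: 0.0182
gripper_force: 30.0
t: 22.2
tcp_pos: [0.5004, -0.0022, 0.063]
orientation: [0.127, 2.962, -0.011]
ft_force: [0.7, -0.6, -1.1]
opening: 0.018
gripper_force: 30.0
shift [27.  -2.3 12.2] turn [-0.0002  0.0012 -0.0002] force [-0.6 -0.1 -0.7] op 17.8 q [-0.14  0.51  2.12  0.03  0.34 -1.65]
```

View pics/pull.png

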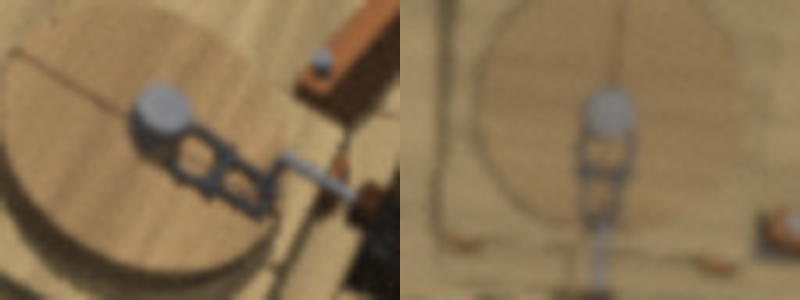

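The ring is off the groove: its open mouth is at (172,155) beside the head, and the eye end at (265,210), with the hook at (283,160). It needs a few more millimetres of pull, then unhooking.

```bash
python3 -m pendant '[-1.8,0.2,-0.8,0,0,0, -1.8,0.1,-0.8,0,0,0, -0.4,0,-0.2,0,0,0, 0,0,0,0,0,0, 3.6,-0.3,1.6,0,0,0, 0,0,0,0,0,0, -1.2,0.1,2.7,0,0,0, -1.2,0.1,2.7,0,0,0, -2.4,0.2,5.5,0,0,0, -4,0.4,9,0,0,0, -8,0.7,18,0,0,0, 0,0,30,0,0,0, 0,0,30,0,0,0, 0,0,0,0,0,0]' 0;  python3 -c "
from dl import *; from tgt import *
delta(tcp0,R0)"
```

```text
t: 23.7
tcp_pos: [0.4845, -0.0008, 0.1647]
orientation: [0.127, 2.955, -0.012]
ft_force: [0.7, -0.4, -0.2]
opening: 0.018
gripper_force: 30.0
shift [ -64.2  302.5 -135.1] turn [-0.0082  0.4271  0.2024] force [ 0.7 -0.4 -0.2] op 18.0 q [-0.14  0.3   2.07  0.02  0.59 -1.64]
```

```bash
python3 -m pendant '[0,0,0,0.007,0.084,0, 0,0,0,0.007,0.084,0, 0,0,0,0.007,0.084,0, 0,0,0,0.007,0.084,0, 0,0,0,0.007,0.083,0, -8,38,0,0,0,0.026, -8,38,0,0,0,0.026, -8,38,0,0,0,0.026, -8,38,0,0,0,0.026, -8,38,0,0,0,0.026, -8,38,0,0,0,0.026, -8,38,0,0,0,0.026, -8,37,0,0,0,0.024, 0,0,0,0,0,0, 0,0,0,0,0,0]' 0;  python3 - <<'E'
from dl import *; from tgt import *
delta(tcp0,R0)
m,im,d=snap("side"); m2,im2,d2=snap("top"); C=cloud(m,d); hs=cv2.cvtColor(im,cv2.COLOR_RGB2HSV)
# ring on wheel from top & side: low-sat points close to face
for m,im,d in((m,im,d),(m2,im2,d2)):
    C=cloud(m,d); S=cv2.cvtColor(im,cv2.COLOR_RGB2HSV); P=C*1000-axle; h=P@n; a=P@u; b=P@(St@[0,1,0])
    k=(h>-3)&(h<12)&(a<-14)&(a>-75)&(abs(b)<25)&((S[...,1]<75)|(S[...,2]<75)); print(k.sum(),'along',np.percentile(a[k],[0,5,50,95,100]).round(1),'across',np.percentile(b[k],[0,5,50,95,100]).round(1))
# pick in hand vs. axes (side+top): handle pixels above 100 mm
    k=(C[...,2]>.12)&(C[...,0]>.47)&(C[...,0]<.53)&(C[...,1]>.28)&(C[...,1]<.34); print('shank/hook pts',k.sum(),(C[k]*1000).round(0)[::max(1,k.sum()//8)].tolist())
E
```

```text
t: 25.2
tcp_pos: [0.4188, 0.3025, 0.1604]
orientation: [0.177, -2.893, 0.024]
ft_force: [-0.6, 1.0, -0.6]
opening: 0.0178
gripper_force: 30.0
shift [   1.5   -0.8 -130.8] turn [ 0.0004 -0.001  -0.0019] force [-0.6  1.  -0.6] op 17.8 q [ 0.46  0.49  1.75  0.09  1.13 -1.28]Traceback (most recent call last):
  File "<stdin>", line 7, in <module>
    return _quantile_unchecked(
        a, q, axis, out, overwrite_input, method, keepdims, weights)
    return _ureduce(a,
                    func=_quantile_ureduce_func,
    ...<5 lines>...
                    overwrite_input=overwrite_input,
                    method=method)
    r = func(a, **kwargs)
    result = _quantile(arr,
                       quantiles=q,
    ...<2 lines>...
                       out=out,
                       weights=wgt)
    slices_having_nans = np.isnan(arr[-1, ...])
                                  ~~~^^^^^^^^^
IndexError: index -1 is out of bounds for axis 0 with size 0
```

```bash
python3 - <<'E'
from dl import *; from tgt import *
for nme in("top","side"):
    m,im,d=load(nme); C=cloud(m,d); S=cv2.cvtColor(im,cv2.COLOR_RGB2HSV); P=C*1000-axle; h=P@n; a=P@u; b=P@(St@[0,1,0])
    w=(abs(h)<15)&(a<-14)&(a>-75)&(abs(b)<30); k=w&((S[...,1]<85)|(S[...,2]<75)); print(nme,w.sum(),k.sum(),'hsv med',np.median(S[w],0) if w.any() else None, np.c_[a[k],b[k],h[k]].round(0)[:40].tolist())
    k=(C[...,2]>.12)&(C[...,2]<.23)&(C[...,0]>.46)&(C[...,0]<.54)&(C[...,1]>.27)&(C[...,1]<.35); q=(C[k]*1000).round(0); print('shank/hook pts',k.sum(),q[::max(1,k.sum()//8)].tolist())
E
```

```text
top 290 36 hsv med [ 18. 105. 128.] [[-16.0, 10.0, 1.0], [-20.0, 3.0, -4.0], [-19.0, -0.0, -0.0], [-19.0, -3.0, -2.0], [-18.0, -7.0, -1.0], [-21.0, 13.0, 9.0], [-25.0, -11.0, -2.0], [-32.0, 12.0, 5.0], [-30.0, -11.0, 3.0], [-37.0, 14.0, -2.0], [-34.0, 11.0, 10.0], [-35.0, -8.0, -0.0], [-33.0, -11.0, 4.0], [-39.0, 14.0, 6.0], [-39.0, 11.0, 5.0], [-39.0, 8.0, 2.0], [-37.0, 5.0, 9.0], [-38.0, -2.0, 1.0], [-38.0, -5.0, -1.0], [-36.0, -8.0, 6.0], [-37.0, -12.0, 1.0], [-41.0, 14.0, 8.0], [-42.0, 11.0, 5.0], [-43.0, 7.0, -1.0], [-41.0, 4.0, 4.0], [-42.0, 1.0, 2.0], [-41.0, -2.0, 5.0], [-40.0, -6.0, 5.0], [-40.0, -9.0, 7.0], [-44.0, -6.0, 4.0], [-44.0, -9.0, 2.0], [-63.0, 9.0, 2.0], [-67.0, 8.0, -2.0], [-65.0, 5.0, 5.0], [-64.0, -1.0, 6.0], [-64.0, -5.0, 4.0]]
shank/hook pts 0 []
side 0 0 hsv med None []
shank/hook pts 71 [[510.0, 313.0, 180.0], [501.0, 313.0, 181.0], [506.0, 318.0, 182.0], [490.0, 312.0, 181.0], [507.0, 315.0, 172.0], [486.0, 313.0, 180.0], [485.0, 314.0, 177.0], [511.0, 317.0, 160.0], [511.0, 317.0, 151.0]]
```

The ring lies straight on the wheel, its end bar about 65 mm down the slope. The shank is still level (z ≈ 180), so the pick hasn't slipped. Laying it down.

```bash
python3 -m pendant '[1.5,-0.8,-40,0,0,0, 0,0,-40,0,0,0, 0,0,-25,0,0,0, 0,0,-12,0,0,0, 0,0,-6,0,0,0, 0,0,-3,0,0,0, 0,0,-2,0,0,0, 0,0,-1,0,0,0, 0,0,-1,0,0,0, 0,0,0,0,0,0,0,0,0,0,0,0]' 0;  python3 -c "
from dl import *; from tgt import *
delta(tcp0,R0)"
```

```text
t: 26.4
tcp_pos: [0.421, 0.3016, 0.0311]
orientation: [0.174, -2.894, 0.023]
ft_force: [-0.5, -0.2, 0.4]
opening: 0.018
gripper_force: 30.0
shift [-0.7  0.1 -1.5] turn [-0.0004  0.     -0.0002] force [-0.5 -0.2  0.4] op 18.0 q [ 0.45  0.68  1.84  0.1   0.86 -1.32]
```

```bash
python3 -m pendant '[-0.5,0,-1.2,0,0,0,0,0,0,0,0,0]' 0; python3 -m pendant '[0,0,0,0,0,0,0,0,0,0,0,0,0,0,0,0,0,0, 3,0.4,12,0,0,0, 9,1,38,0,0,0, 11,1.5,45,0,0,0, 22,-36,15,0.01,-0.081,0, 22,-36,15,0.01,-0.081,0, 22,-36,15,0.005,-0.081,0, 22,-36,15,0,0,-0.034, 21,-36,15,0,0,-0.034, 21,-36,15,0,0,-0.034, 21,-35,15,0,0,-0.034, 21,-35,15,0,0,-0.034, 21,-35,15,0,0,-0.034,0,0,0,0,0,0,0,0,0,0,0,0]' 40
python3 - <<'E'
from dl import *; from tgt import *
delta([640,-15,280],St@np.array([[-1,0,0],[0,1,0],[0,0,-1.]]))
m,im,d=snap("wrist"); C=fcloud(m,d); hv=cv2.cvtColor(im,cv2.COLOR_RGB2HSV); P=C*1000-axle; h=P@n; a=P@u; b=P@(St@[0,1,0])
k=(h>-2)&(h<10)&(a<-14)&(a>-75)&(abs(b)<25)&((hv[...,1]<75)|(hv[...,2]<60))
A=a[k];B=b[k];Hh=h[k]; print(k.sum(),'h med',np.median(Hh),'along',np.percentile(A,[0,3,50,97,100]).round(1),'across',np.percentile(B,[0,3,50,97,100]).round(1))
for lo in range(-75,-14,5):
    q=(A>=lo)&(A<lo+5)
    if q.any(): print(lo,q.sum(),B[q].min().round(1),B[q].max().round(1),np.median(B[q]).round(1))
m,im,d=snap("top"); C=cloud(m,d); hv=cv2.cvtColor(im,cv2.COLOR_RGB2HSV)
k=(C[...,0]>.34)&(C[...,0]<.47)&(C[...,1]>.25)&(C[...,1]<.37)&(C[...,2]>.05)&(C[...,2]<.066)&(hv[...,2]<100); q=C[k]*1000; yw=np.radians(6); e=q[:,:2]@[-np.sin(yw),np.cos(yw)]; al=q[:,:2]@[np.cos(yw),np.sin(yw)]
print('pick handle',k.sum(),line(C[k]),np.percentile(e,[3,97]),al.min(),al.max(),np.median(q[:,2]))
E
```

```text
t: 26.6
tcp_pos: [0.4206, 0.3015, 0.0299]
orientation: [0.174, -2.894, 0.022]
ft_force: [0.3, -0.1, 3.0]
opening: 0.0178
gripper_force: 30.0
t: 28.3
tcp_pos: [0.6363, -0.0174, 0.2602]
orientation: [0.134, 3.138, -0.008]
ft_force: [0.4, -0.4, 0.2]
opening: 0.0397
gripper_force: 0.0
shift [ 3.7  2.4 19.8] turn [0.0054 0.0008 0.0016] force [ 0.4 -0.4  0.2] op 39.7 q [-0.13  0.47  1.47 -0.01  1.2  -1.61]
446 h med 5.368206877751977 along [-66.8 -65.6 -40.1 -19.  -17.2] across [-14.7 -13.6  -3.4  14.2  15.4]
-70 26 -9.1 10.3 -1.1
-65 42 -10.3 10.3 -2.3
-60 26 -10.3 10.2 -6.9
-55 27 -10.2 10.2 -8.0
-50 27 -13.7 10.1 -7.9
-45 78 -14.7 14.5 -1.2
-40 96 -14.7 14.4 -0.1
-35 34 -14.5 14.4 0.4
-30 30 -14.6 15.4 -11.3
-25 41 -14.6 14.2 -9.0
-20 19 -13.4 13.0 8.6
pick handle 188 (array([413.06977569, 297.236065  ]), np.float64(7.519719164069785)) [243.79930843 261.3509946 ] 390.8037596256754 499.36268332159113 56.64011195238206
```

```bash
cat >> tgt.py <<'E'
D=np.array([[-1,0,0],[0,1,0],[0,0,-1.]])
RG=St@R.from_euler('y',-23,degrees=True).as_matrix()@D
def G(h,a=-53): return axle+a*u+h*n
E
python3 -c "
from dl import *; from tgt import *
for h in (40,12,2): print(h,G(h).round(1))
delta(G(40),RG)"
```

```text
40 [575.2  -8.5 125.5]
12 [586.6  -9.4  99.9]
2 [590.6  -9.8  90.8]
shift [ -60.6    7.5 -134.2] turn [-0.0284 -0.4002  0.0006] force [-0.   0.5 -0.8] op 39.8 q [-0.13  0.47  1.47 -0.01  1.2  -1.61]
```

```bash
python3 -m pendant '[-15,2,-10,-0.007,-0.1,0, -15,2,-10,-0.007,-0.1,0, -15,2,-10,-0.007,-0.1,0, -16,1.5,-10,-0.007,-0.1,0, 0,0,-30,0,0,0, 0,0,-30,0,0,0, 0,0,-20,0,0,0, 0,0,-14,0,0,0,0,0,0,0,0,0,0,0,0,0,0,0]' 40
python3 -c "
from dl import *; from tgt import *
delta(G(2),RG)"
```

```text
t: 29.4
tcp_pos: [0.5753, -0.0084, 0.126]
orientation: [0.115, 2.738, -0.022]
ft_force: [0.8, -0.9, 0.6]
opening: 0.0404
gripper_force: 0.0
shift [ 15.4  -1.4 -35.2] turn [-0.0006  0.0004 -0.    ] force [ 0.8 -0.9  0.6] op 40.4 q [-0.14  0.44  2.05  0.09  0.26 -1.71]
```

```bash
python3 -m pendant '[4,-0.4,-9,0,0,0, 4,-0.4,-9,0,0,0, 3.5,-0.3,-8,0,0,0, 1.5,-0.1,-3.5,0,0,0, 0,0,0,0,0,0,0,0,0,0,0,0]' 40
python3 -c "
from dl import *; from tgt import *
delta(G(2),RG)"
```

```text
t: 30.0
tcp_pos: [0.5884, -0.0104, 0.096]
orientation: [0.117, 2.738, -0.023]
ft_force: [0.2, -0.5, 0.3]
opening: 0.0401
gripper_force: 0.0
shift [ 2.2  0.6 -5.3] turn [-0.0006  0.0004  0.0013] force [ 0.2 -0.5  0.3] op 40.1 q [-0.14  0.5   2.04  0.11  0.2  -1.73]
```

```bash
python3 -m pendant '[1,0.3,-2.3,0,0,0, 0.6,0.3,-1.5,0,0,0, 0.6,0,-1.4,0,0,0, 0,0,0,0,0,0,0,0,0,0,0,0]' 40; python3 -m pendant '[0,0,0,0,0,0,0,0,0,0,0,0,0,0,0,0,0,0,0,0,0,0,0,0,0,0,0,0,0,0]' 0
```

```text
t: 30.5
tcp_pos: [0.5907, -0.0097, 0.091]
orientation: [0.116, 2.737, -0.023]
ft_force: [-0.6, 0.0, -0.2]
opening: 0.0402
gripper_force: 0.0
t: 31.0
tcp_pos: [0.5906, -0.0097, 0.091]
orientation: [0.117, 2.737, -0.023]
ft_force: [-1.5, -0.0, 1.5]
opening: 0.0211
gripper_force: 32.2
```

```bash
python3 -m pendant '[-2,0.2,4.5,0,0,0, -4,0.3,9,0,0,0, -6,0.5,13.5,0,0,0, 0,0,30,0,0,0, 0,0,30,0,0,0, 0,0,0,0.008,0.1,0, 0,0,0,0.008,0.1,0, 0,0,0,0.008,0.1,0, 0,0,0,0.009,0.1,0, 4,39,0,0,0,0, 4,39,0,0,0,0, 4,39,0,0,0,0, 4,39,0,0,0,0, 4,39,0,0,0,0, 4,39,0,0,0,0, 4,39,0,0,0,0, 0,0,0,0,0,0, 0,0,0,0,0,0]' 0
python3 - <<'E'
from dl import *; from tgt import *
delta([607,264,100],St@D)
m,im,d=snap("top"); m2,im2,d2=snap("side"); m3,im3,d3=snap("wrist")
f=lambda i:cv2.resize(i,(400,300),interpolation=cv2.INTER_CUBIC)
cv2.imwrite("pics/tin.png",np.vstack([np.hstack([f(im[150:225,140:240,::-1]),f(im2[205:295,160:280,::-1])]),np.hstack([f(im3[:,:,::-1]),f(im[:,:,::-1])])]))
E
```

```text
t: 32.8
tcp_pos: [0.6061, 0.2648, 0.1783]
orientation: [0.131, 3.138, -0.001]
ft_force: [-0.5, -0.8, 0.1]
opening: 0.0213
gripper_force: 32.2
shift [  0.9  -0.8 -78.3] turn [ 0.0009  0.0007 -0.0005] force [-0.5 -0.8  0.1] op 21.3 q [ 0.31  0.58  1.5  -0.    1.06 -1.17]
```

View pics/tin.png

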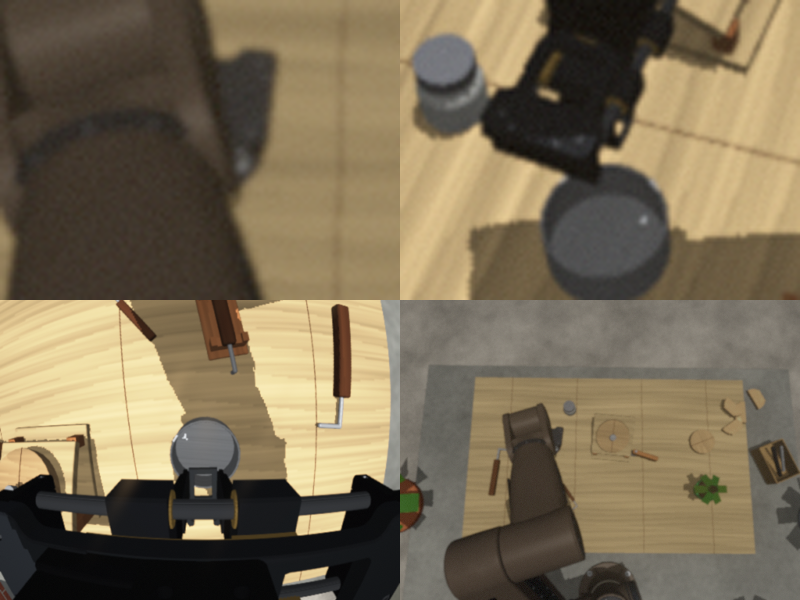

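The wrist view shows the ring in the fingers at (205,485), just over the tin at (203,450), with the pick back on its rest at (222,325). Lowering it into the tin.

```bash
python3 -m pendant '[1,-0.8,-40,0,0,0, 0,0,-40,0,0,0, 0,0,-35,0,0,0, 0,0,-20,0,0,0, 0,0,-12,0,0,0, 0,0,-8,0,0,0, 0,0,-5,0,0,0, 0,0,0,0,0,0,0,0,0,0,0,0]' 0; python3 -m pendant '[0,0,-2,0,0,0,0,0,0,0,0,0,0,0,0,0,0,0,0,0,0,0,0,0]' 36
```

```text
t: 33.85
tcp_pos: [0.6081, 0.2636, 0.0188]
orientation: [0.133, 3.137, -0.0]
ft_force: [0.2, -0.3, -1.3]
opening: 0.0212
gripper_force: 32.2
t: 34.25
tcp_pos: [0.6077, 0.2635, 0.0161]
orientation: [0.133, 3.138, -0.001]
ft_force: [0.6, 0.5, 0.5]
opening: 0.036
gripper_force: 0.0
```

Lift out, swing clear towards the robot's left and check everything.

```bash
python3 -m pendant '[0,0,20,0,0,0, 0,0,30,0,0,0, 0,0,40,0,0,0, 0,0,45,0,0,0, 0,0,45,0,0,0, -30,30,10,0,0,0, -30,35,0,0,0,0, -30,35,0,0,0,0, -30,35,0,0,0,0, -30,35,0,0,0,0, -30,30,0,0,0,0,-30,25,0,0,0,0,-30,25,0,0,0,0, 0,0,0,0,0,0]' 
python3 - <<'E'
from h import *
m,im,d=snap("top"); m2,im2,d2=snap("side"); C=cloud(m,d)
f=lambda i:cv2.resize(i,(400,300),interpolation=cv2.INTER_CUBIC)
cv2.imwrite("pics/end.png",np.vstack([np.hstack([f(im[155:215,150:230,::-1]),f(im2[225:315,150:270,::-1])]),np.hstack([f(im2[270:345,230:330,::-1]),f(im[:,:,::-1])])]))
q=C[(C[...,0]>.55)&(C[...,0]<.70)&(C[...,1]>.19)&(C[...,1]<.34)&(C[...,2]>.03)&(C[...,2]<.06)]*1000; print('tin',cv2.minEnclosingCircle(q[:,:2].astype(np.float32)),np.percentile(q[:,2],[50,98]))
E
```

```text
t: 35.65
tcp_pos: [0.3643, 0.5158, 0.2061]
orientation: [0.127, 3.139, -0.0]
ft_force: [-0.3, -0.4, 0.3]
opening: 0.036
gripper_force: 0.0
tin ((618.9530029296875, 263.07177734375), 48.976802825927734) [45.03003861 51.41007619]
```

View pics/end.png

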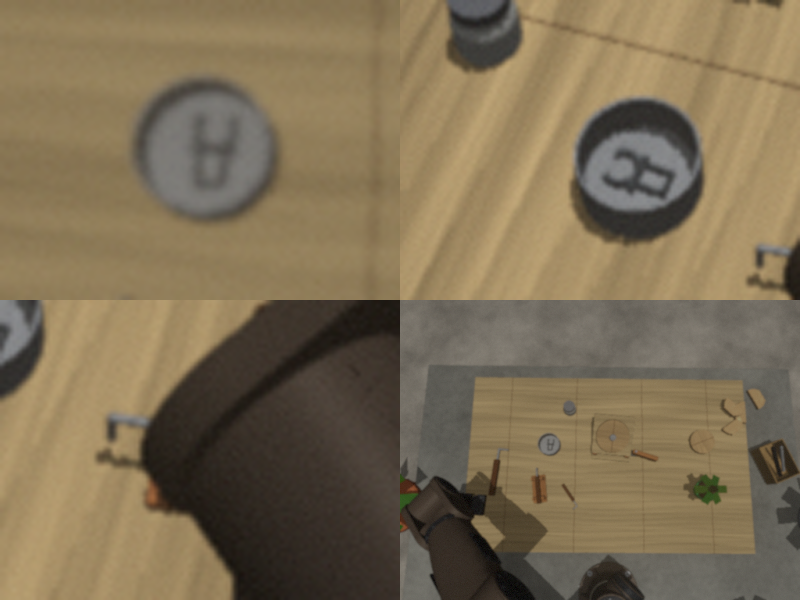

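The ring lies flat in the upright tin: top crop (213,150), side crop (640,172). The pick is across its rest, the leg is out, and the spare wheel, plant and jar haven't moved. A last numeric check of pick and leg, then hand in.

```bash
python3 - <<'E'
from h import *
m,im,d=load("top"); C=cloud(m,d); hv=cv2.cvtColor(im,cv2.COLOR_RGB2HSV)
k=(C[...,0]>.34)&(C[...,0]<.47)&(C[...,1]>.25)&(C[...,1]<.37)&(C[...,2]>.05)&(C[...,2]<.066)&(hv[...,2]<100); print('pick',line(C[k]),np.median(C[k][:,2]))
k=(C[...,0]>.5)&(C[...,0]<.64)&(C[...,1]>-.26)&(C[...,1]<-.1)&(C[...,2]>.055)&(C[...,2]<.07)&(hv[...,1]>100)
a=line(C[k])[1]; print('leg',a)
if abs(abs(a)-72.5)<4: print(ctrl.sign_off())
E
```

```text
pick (array([416.63280896, 298.27991432]), np.float64(7.175671985822737)) 0.05808558418531362
leg 73.06203330294989
the job is handed in; nothing more can be done
None
```

I handed the job in at about 36 s of the 69 s allowed: the leg is at its stop, the ring was pulled off with the pick and lies in the upright tin, the pick is back on its rest about 2–3 mm to one side, and the spare wheel, plant and jar are undisturbed in the final pictures.

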